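# Power up the LED test bench at the switched socket strip

## Task

Power up the LED test bench at the socket strip by tapping the raised end of each rocker lightly with the fingertips until it tips over: first the large main switch at the end of the strip, then the switch in front of the socket with the flat right-angle plug (the bench supply), and last the switch in front of the socket with the block-shaped plug-in adapter (the LED strip). Leave these three on and the two other switches off, pull or shift no plug, and leave the reel and the side cutters where they lie.

Things in the scene. Friction and masses are not known exactly. Their poses are not given: they have to be found in the camera images.
- strip: socket strip screwed to the bench: aluminium, 340 mm (y) by 104 mm (x), top 45 mm high; grey wiring duct behind, 56 mm high. Origin: bench level, under its middle. x: from rockers to sockets (away from the robot at yaw 0); y: towards the main switch. Rockers at x -30 mm (main y 138; others y 66, 2, -62, -126 mm), sockets at x +26. A rocker's level half stands 50 mm above the bench, its bezel 47 mm. Over 30 N on it is too hard.
- sw_main (a joint): angle (rad) of the main rocker, the largest, alone at the strip's +y end with a round fuse cap and no socket behind it: 0 = off (its +y end raised), 0.32 = on (its +y end down). It snaps over and gives like the others, at about 2 N.
- sw_main_end (a point): middle of the top edge of the raised +y end of the main rocker; moves with it, 5.7 mm down from off to on. The rocker is 28 mm (strip x) by 36 mm (strip y); its hinge lies 17 mm from here towards strip -y. This is where to tap.
- sw1 (a joint): angle (rad) of the rocker in front of socket 1: 0 = off (its +y end raised), 0.32 = on (its +y end down, its -y end raised). It snaps over: it resists with about 2.5 N at its raised end, less and less until half-way (0.16), then tips the rest of the way by itself and stays. Pressed on beyond that, the switch sinks in its rubber seal: 4 N, then 6 N per mm, 2.5 mm at most.
- sw2 (a joint): angle (rad) of the rocker in front of socket 2: 0 = off (its +y end raised), 0.32 = on (its +y end down, its -y end raised). It snaps over: it resists with about 2.5 N at its raised end, less and less until half-way (0.16), then tips the rest of the way by itself and stays. Pressed on beyond that, the switch sinks in its rubber seal: 4 N, then 6 N per mm, 2.5 mm at most.
- sw3 (a joint): angle (rad) of the rocker in front of socket 3: 0 = off (its +y end raised), 0.32 = on (its +y end down, its -y end raised). It snaps over: it resists with about 2.5 N at its raised end, less and less until half-way (0.16), then tips the rest of the way by itself and stays. Pressed on beyond that, the switch sinks in its rubber seal: 4 N, then 6 N per mm, 2.5 mm at most.
- sw4 (a joint): angle (rad) of the rocker in front of socket 4: 0 = off (its +y end raised), 0.32 = on (its +y end down, its -y end raised). It snaps over: it resists with about 2.5 N at its raised end, less and less until half-way (0.16), then tips the rest of the way by itself and stays. Pressed on beyond that, the switch sinks in its rubber seal: 4 N, then 6 N per mm, 2.5 mm at most.
- sw1_end (a point): middle of the top edge of the raised +y end of the rocker of socket 1; it moves with the rocker, 4.7 mm down as it goes from off to on. This is where to tap. The rocker is 22 mm (strip x) by 30 mm (strip y); its hinge lies 14 mm from here towards strip -y.
- sw2_end (a point): middle of the top edge of the raised +y end of the rocker of socket 2; it moves with the rocker, 4.7 mm down as it goes from off to on. This is where to tap. The rocker is 22 mm (strip x) by 30 mm (strip y); its hinge lies 14 mm from here towards strip -y.
- sw3_end (a point): middle of the top edge of the raised +y end of the rocker of socket 3; it moves with the rocker, 4.7 mm down as it goes from off to on. This is where to tap. The rocker is 22 mm (strip x) by 30 mm (strip y); its hinge lies 14 mm from here towards strip -y.
- sw4_end (a point): middle of the top edge of the raised +y end of the rocker of socket 4; it moves with the rocker, 4.7 mm down as it goes from off to on. This is where to tap. The rocker is 22 mm (strip x) by 30 mm (strip y); its hinge lies 14 mm from here towards strip -y.
- socket1 (a point): centre of the mouth of socket 1 (round, 39 mm, 16 mm deep), level with the strip's top, 45 mm above the bench. Its rocker sits in front of it, 56 mm towards strip -x at the same strip y. Sockets are numbered from the main-switch end.
- socket2 (a point): centre of the mouth of socket 2 (round, 39 mm, 16 mm deep), level with the strip's top, 45 mm above the bench. Its rocker sits in front of it, 56 mm towards strip -x at the same strip y. Sockets are numbered from the main-switch end.
- socket3 (a point): centre of the mouth of socket 3 (round, 39 mm, 16 mm deep), level with the strip's top, 45 mm above the bench. Its rocker sits in front of it, 56 mm towards strip -x at the same strip y. Sockets are numbered from the main-switch end.
- socket4 (a point): centre of the mouth of socket 4 (round, 39 mm, 16 mm deep), level with the strip's top, 45 mm above the bench. Its rocker sits in front of it, 56 mm towards strip -x at the same strip y. Sockets are numbered from the main-switch end.
- adapter: the LED strip's plug-in power adapter: a black block 46 x 52 mm and 34 mm high on a round foot 37 mm across, its top 80 mm above the bench; thin lead at the back. Loose (pulls straight out). Origin: centre of the foot's underside. Its foot sits 16 mm deep in one of the four sockets, a different one each time.
- flat_plug: the bench supply's flat right-angle plug: a low black disc 39 mm across, its top 62 mm above the bench, with a boss and cord leaving sideways at the back. Loose. Origin: centre of the foot's underside. Its foot sits 16 mm deep in one of the four sockets, a different one each time.
- upright_plug: another machine's plug, tall and conical, 39 mm across, its top 84 mm above the bench with the cord leaving upwards and bending back to about 100 mm high. Not to be switched on. Loose. Origin as above. Its foot sits 16 mm deep in one of the four sockets, a different one each time.
- dust_cap: grey dust cap on the unused socket: disc 41 mm across with a finger ridge, 52 mm above the bench. Not to be switched on. Loose. Origin as above. Its foot sits 16 mm deep in one of the four sockets, a different one each time.
- reel: empty black LED-strip reel lying flat, 180 mm across, 12 mm thick, to one side of the strip; a bystander. Origin: centre of its underside.
- cutters: side cutters with dark handles lying flat, about 135 mm long, 14 mm high, to the other side; a bystander. Origin: on the bench, 10 mm behind the pivot; x towards the jaws.

How it is judged:
On the way, in this order (a step that is already met when the one before it is completed fails the run):
1. the main switch is on (value of joint sw_main above 0.27 rad), for 0.1 s.
2. then the switch of the flat right-angle plug's socket is on (((horizontal distance between flat_plug and socket1 below 0.02 m and value of joint sw1 above 0.27 rad) or (horizontal distance between flat_plug and socket2 below 0.02 m and value of joint sw2 above 0.27 rad) or (horizontal distance between flat_plug and socket3 below 0.02 m and value of joint sw3 above 0.27 rad) or (horizontal distance between flat_plug and socket4 below 0.02 m and value of joint sw4 above 0.27 rad))), for 0.1 s.
3. then the switch of the block adapter's socket is on (((horizontal distance between adapter and socket1 below 0.02 m and value of joint sw1 above 0.27 rad) or (horizontal distance between adapter and socket2 below 0.02 m and value of joint sw2 above 0.27 rad) or (horizontal distance between adapter and socket3 below 0.02 m and value of joint sw3 above 0.27 rad) or (horizontal distance between adapter and socket4 below 0.02 m and value of joint sw4 above 0.27 rad))), for 0.1 s.
At the end, for the whole second after the job is handed in: The main switch, the flat plug's switch and the adapter's switch are on (rocker angle above 0.27 rad), the two others off (below 0.05 rad); every plug still seated (within 8 mm of its start and tilted less than 0.2 rad), reel and cutters within 30 mm of where they lay (value of joint sw_main above 0.27 rad and ((horizontal distance between flat_plug and socket1 below 0.02 m and value of joint sw1 above 0.27 rad) or (horizontal distance between flat_plug and socket2 below 0.02 m and value of joint sw2 above 0.27 rad) or (horizontal distance between flat_plug and socket3 below 0.02 m and value of joint sw3 above 0.27 rad) or (horizontal distance between flat_plug and socket4 below 0.02 m and value of joint sw4 above 0.27 rad)) and ((horizontal distance between adapter and socket1 below 0.02 m and value of joint sw1 above 0.27 rad) or (horizontal distance between adapter and socket2 below 0.02 m and value of joint sw2 above 0.27 rad) or (horizontal distance between adapter and socket3 below 0.02 m and value of joint sw3 above 0.27 rad) or (horizontal distance between adapter and socket4 below 0.02 m and value of joint sw4 above 0.27 rad)) and (horizontal distance between any of flat_plug, adapter and socket1 below 0.02 m or value of joint sw1 below 0.05 rad) and (horizontal distance between any of flat_plug, adapter and socket2 below 0.02 m or value of joint sw2 below 0.05 rad) and (horizontal distance between any of flat_plug, adapter and socket3 below 0.02 m or value of joint sw3 below 0.05 rad) and (horizontal distance between any of flat_plug, adapter and socket4 below 0.02 m or value of joint sw4 below 0.05 rad) and distance of each of adapter, flat_plug, upright_plug, dust_cap from where it was at the start of the episode below 0.008 m and angle between each of adapter, flat_plug, upright_plug, dust_cap's own z axis and vertical below 0.2 rad and distance of each of reel, cutters from where it was at the start of the episode below 0.03 m); the robot touches nothing.
It fails at once if the switch of another socket is tipped over ((value of joint sw1 above 0.16 rad and not (horizontal distance between flat_plug and socket1 below 0.02 m) and not (horizontal distance between adapter and socket1 below 0.02 m)) or (value of joint sw2 above 0.16 rad and not (horizontal distance between flat_plug and socket2 below 0.02 m) and not (horizontal distance between adapter and socket2 below 0.02 m)) or (value of joint sw3 above 0.16 rad and not (horizontal distance between flat_plug and socket3 below 0.02 m) and not (horizontal distance between adapter and socket3 below 0.02 m)) or (value of joint sw4 above 0.16 rad and not (horizontal distance between flat_plug and socket4 below 0.02 m) and not (horizontal distance between adapter and socket4 below 0.02 m))).
It fails at once if a plug or cap is pulled, lifted or shoved (more than 8 mm, or tilted more than 0.2 rad) (not (distance of each of adapter, flat_plug, upright_plug, dust_cap from where it was at the start of the episode below 0.008 m and angle between each of adapter, flat_plug, upright_plug, dust_cap's own z axis and vertical below 0.2 rad)).
It fails at once if the reel or the cutters are moved more than 30 mm (not (distance of each of reel, cutters from where it was at the start of the episode below 0.03 m)).
It fails at once if the strip or a rocker is hit hard (more than 30 N), not tapped lightly (contact force between any of the fingers, the arm and strip above 30 N).
It also fails if it takes over 38 s, if anything falls off the work surface, if the arm or the gripper's body presses on something with over 40 N, if the wrist force passes 120 N, or if a joint passes its speed limit or range.

## Robot

A 6-joint arm with a two-finger parallel gripper is mounted at the origin on the work surface. World frame = base frame: x ahead of the robot, y to its left, z up, the work surface at z = 0. Lengths are in m, angles in rad, forces in N, time in s.
With the tool pointing down it reaches from about 0.275 to 0.875 m from the base axis. Payload 12.5 kg.
Tool frame: the origin (TCP) lies on the centre line of the jaws, within the pads' length; the fingertips stand r.finger_overhang ahead of it and the grasp point (between the pads) lies 3 mm ahead of it (r.finger_overhang is the distance from the TCP to the fingertips, in m); z points along the fingers, y is the direction in which the jaws open and shut (so a half turn about z gives the same grasp; the last joint's range is limited). The gripper opens to 85 mm and grips with 20 to 120 N. Pads are 22 mm wide; open, the fingers measure 114 mm over their backs; the gripper's body (76 mm by 85 mm) begins 54 mm behind the grasp point. The pads swing forward as they close: fully open they stand 13 mm farther back than shut.
Start: joints at [1.034, 0.351, 1.652, -0, 1.139, -0.085], TCP at [0.24, 0.495, 0.253] pointing down, gripper open.
Joint ranges: [-2.75, 2.75], [-0.79, 2.1], [0.01, 2.65], [-1.57, 4.71], [0.07, 3.14], [-2.87, 2.87]. Speed limits (rad/s): [2.22, 2.22, 2.79, 3.14, 3.14, 3.14].

## Interface

Orientations are given as a unit quaternion [x, y, z, w].
In Python, from cell import r, optics gives the robot as it stands. The module is installed in compiled form; this text tells all that it offers. Calls block until the motion is done:
- r.move_to(position, orientation): joint-space move of the TCP to a pose.
- r.move_linear(position, rot=None, vel=0.15): straight line of the TCP; rot=None keeps the orientation; vel is the mean speed in m/s.
- r.set_joints(angles): joint-space move.
- r.set_gripper(opening, squeeze=None): opening from 0.0 (shut) to 1.0 (fully open); squeeze is the grip in N (None keeps the last); returns when the fingers have stopped.
- r.sleep(seconds).
- r.inverse_kinematics(position, orientation): joint angles nearest the present ones, or None.
- optics.get_image(name): name is "side" or "top"; returns a dict with "pixels" (420x560x3 uint8, red, green, blue), "depth" (420x560 float32, m along the optical axis (not along the pixel's ray), 0 where there is no reading), "fx", "fy", "cx", "cy" (pixels), "camera_from_world" (4x4, takes a point from world to camera coordinates). Camera axes: x right, y down, z forward; pixel columns grow to the right and rows downward; lengths in m; the calibration is good to about 2 mm. A picture is of the moment at which its call begins.
A pose or a line that the arm cannot do raises r.PlanningError and nothing moves.
- r.hand_in(): hands the job in, once; it reports no verdict.
Readings, each from a call of its own:
- r.current_t(): time.
- r.current_q(): joint angles.
- r.current_qvel(): joint speeds.
- r.current_effort(): joint torques, N m.
- r.current_tool_pos(): TCP position.
- r.current_ee_rot(): TCP orientation.
- r.current_contact_force(): force on the tool from outside, world axes, zero at the start.
- r.current_torque(): the same for the moment, N m.
- r.current_opening(): opening from 0.0 (shut) to 1.0 (fully open).
Only numpy, scipy, OpenCV 4.12 (cv2) and the standard library are available. Lean on these libraries where they do the work, as an engineer would, in place of code of your own. Each camera call takes 0.05 s, during which the arm holds its last target. There are 200 camera calls.

## Working session

There is one attempt and no reset: what is moved stays moved. The work goes in short steps, each a Python script; the robot and the scene stay as the last script left them, time stands still between calls to the robot, and variables do not carry over. Pictures are saved under pics/ and viewed, on a budget of 10 in all, crops included, one or two more only if the job needs it, and the job is handed in when it is done.

```bash
mkdir -p pics; python3 - <<'E'
from cell import r, optics
import cv2,numpy as np
for n in("top","side"):
    d=optics.get_image(n); cv2.imwrite(f"pics/{n}0.png",d["pixels"][:,:,::-1]); np.savez(f"{n}0.npz",**d)
    print(n,d["fx"],d["cx"],d["cy"],np.round(d["camera_from_world"],3).tolist())
print(r.finger_overhang,r.current_t(),r.current_ee_rot(),r.current_tool_pos())
E
```

```text
top 386.7308303949134 276.04460600496765 211.69698582284366 [[-0.017, -1.0, -0.003, -0.004], [-0.99, 0.018, -0.14, 0.532], [0.14, 0.001, -0.99, 1.193], [0.0, 0.0, 0.0, 1.0]]
side 461.42718716804325 278.8377731241076 212.93595570838428 [[0.949, -0.314, 0.004, -0.487], [-0.215, -0.658, -0.722, 0.139], [0.23, 0.685, -0.692, 1.105], [0.0, 0.0, 0.0, 1.0]]
0.022 0.1 [ 2.24006410e-01  9.74587528e-01 -4.97461984e-04 -1.73539557e-04] [0.23994873 0.4945855  0.25281687]
```

View pics/top0.png

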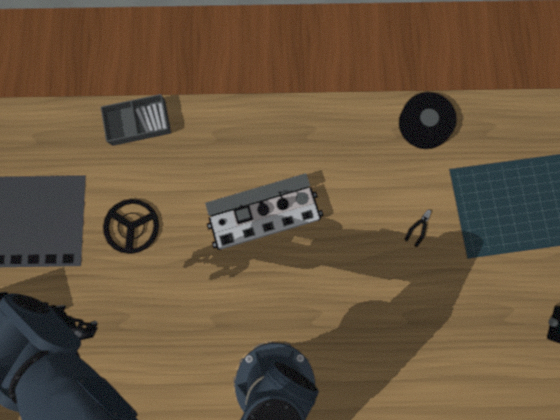

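View pics/side0.png

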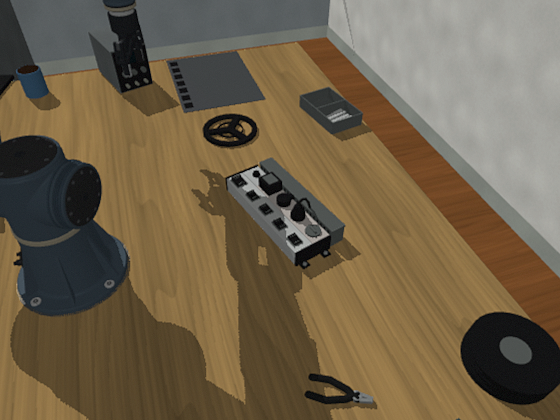

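The top image shows the strip from about (208,215) to (320,200), with the main switch at the left (225,238). I'll fit the pose and make enlarged rectified views.

```bash
cat >h.py <<'E'
import numpy as np,cv2
def load(f): return dict(np.load(f))
def cloud(d):
    T=np.linalg.inv(d["camera_from_world"]);z=d["depth"];v,u=np.mgrid[:z.shape[0],:z.shape[1]]
    P=np.stack([(u-d["cx"])/d["fx"]*z,(v-d["cy"])/d["fy"]*z,z],-1)
    return P@T[:3,:3].T+T[:3,3]
def proj(d,P):
    c=P@d["camera_from_world"][:3,:3].T+d["camera_from_world"][:3,3]
    return np.stack([c[...,0]/c[...,2]*d["fx"]+d["cx"],c[...,1]/c[...,2]*d["fy"]+d["cy"]],-1)
def w(pose,x,y,z):
    c,s=np.cos(pose[2]),np.sin(pose[2]);x,y=np.broadcast_arrays(x,y)
    return np.stack([pose[0]+c*x-s*y,pose[1]+s*x+c*y,np.full(x.shape,z,float)],-1)
def rect(d,pose,z,k=2000):  # rows: +x up, cols: +y left
    xs=np.arange(.09,-.08,-1/k);ys=np.arange(.19,-.19,-1/k)
    X,Y=np.meshgrid(xs,ys,indexing="ij");uv=proj(d,w(pose,X,Y,z)).astype(np.float32)
    return cv2.remap(d["pixels"][:,:,::-1].copy(),uv[...,0],uv[...,1],cv2.INTER_CUBIC)
E
python3 - <<'E'
from h import *
P={}
for n in("top","side"):
    d=load(n+"0.npz");p=cloud(d)
    m=(p[...,2]>.038)&(p[...,2]<.053)&(p[...,0]>.3)&(p[...,0]<.75)&(abs(p[...,1])<.3)&(d["depth"]>0)&(d["pixels"].min(-1)>90)
    k,l,s,c=cv2.connectedComponentsWithStats(cv2.morphologyEx(m.astype(np.uint8),cv2.MORPH_CLOSE,np.ones((5,5))))
    i=1+s[1:,4].argmax();q=p[(l==i)&m];q=q[:,:2]
    R=cv2.minAreaRect((q*1000).astype(np.float32));print(n,s[i],len(q),R)
    P[n]=R
    b=cv2.boxPoints(R);print(b.round(1).tolist(), p[(l==i)&m][:,2].mean())
E
```

```text
top [ 210  188  109   60 2319] 2196 ((513.070556640625, 23.273345947265625), (104.72434997558594, 329.3397216796875), 15.506135940551758)
[[418.6000061035156, 168.0], [506.6000061035156, -149.39999389648438], [607.5, -121.4000015258789], [519.5, 195.89999389648438]] 0.0448714742241287
side [ 227  166  102   89 2097] 1960 ((510.8103942871094, 26.95574951171875), (112.02640533447266, 334.227294921875), 16.03326988220215)
[[410.79998779296875, 172.10000610351562], [503.1000061035156, -149.10000610351562], [610.7999877929688, -118.19999694824219], [518.5, 203.0]] 0.04739916772745054
```

```bash
python3 - <<'E'
from h import *
pose=(.513,.025,.272);out=[]
for n in("top","side"):
    im=rect(load(n+"0.npz"),pose,.047)
    px=lambda x,y:(int((.19-y)*2000),int((.09-x)*2000))
    cv2.rectangle(im,px(.052,.17),px(-.052,-.17),(0,255,0),1)
    for y,a,b in[(.138,.014,.018)]+[(y,.011,.015)for y in(.066,.002,-.062,-.126)]:
        cv2.rectangle(im,px(-.03+a,y+b),px(-.03-a,y-b),(0,0,255),1)
    out.append(im[:300])
cv2.imwrite("pics/rect.png",np.vstack(out))
E
```

```text
(no output)
```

View pics/rect.png

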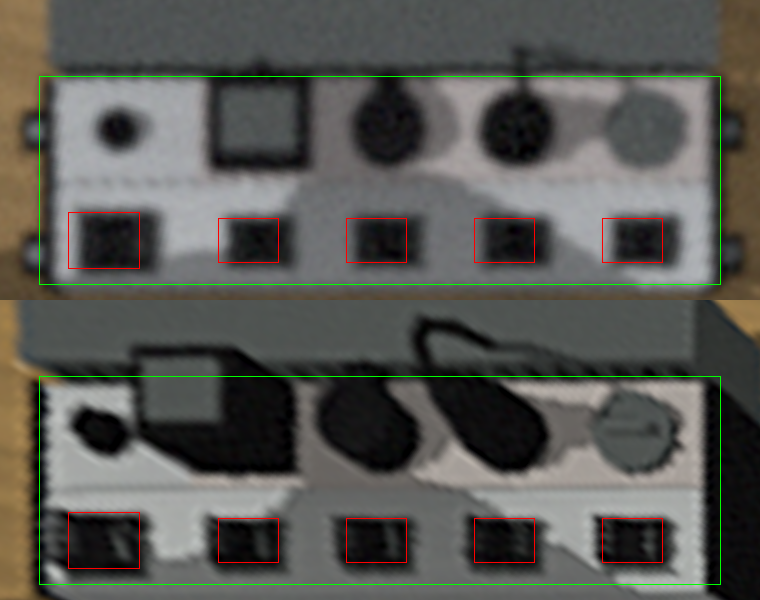

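Left to right: the adapter is in socket 1, a low disc in 2, a tall plug with an arched cord in 3 and the cap in 4. All rockers sit about 3 mm towards −y from my model. I'll check the plug heights and refine the fit using rocker blobs in both views.

```bash
python3 - <<'E'
from h import *
from cell import r
pose=(.513,.025,.272);Y=np.array([.138,.066,.002,-.062,-.126])
d=load("top0.npz");p=cloud(d)
for i,y in enumerate(Y[1:]):
    c=w(pose,.026,y-.003,0)[:2];m=(np.hypot(*(p[...,:2]-c).transpose(2,0,1))<.014)&(d["depth"]>0)
    print("socket",i+1,"height",np.percentile(p[m][:,2],[10,50,95]).round(3))
for n in("top","side"):
    im=rect(load(n+"0.npz"),pose,.049).max(-1);o=[]
    for y in Y:
        u,v=int((.187-y)*2000)+0,240
        s=im[v-44:v+44,u-52:u+64]; k,l,st,c=cv2.connectedComponentsWithStats((s<70).astype(np.uint8))
        i=1+st[1:,4].argmax();b=st[i]
        cx=u-52+b[0]+b[2]/2;cy=v-44+b[1]+b[3]/2
        o.append([(.09-cy/2000+.03)*1e3,(.19-cx/2000-y)*1e3,b[2]/2,b[3]/2])
    print(n,"dx dy w h mm\n",np.round(o,1))
for a in(np.pi/4+.136,3*np.pi/4+.136,-np.pi/4+.136):
    q=r.inverse_kinematics(w(pose,-.03,.15,.12),[np.cos(a),np.sin(a),0,0]);print(a,None if q is None else np.round(q,2))
E
```

```text
socket 1 height [0.076 0.081 0.085]
socket 2 height [0.059 0.062 0.066]
socket 3 height [0.062 0.08  0.098]
socket 4 height [0.046 0.049 0.054]
top dx dy w h mm
 [[-1.8 -7.5 37.  29.5]
 [-1.5 -7.  33.  25. ]
 [-1.3 -6.3 33.5 25.5]
 [-0.8 -6.5 34.  25.5]
 [-1.  -6.7 30.5 22. ]]
side dx dy w h mm
 [[ 0.   2.5 54.  44. ]
 [-4.  -2.  40.  28. ]
 [-3.8 -1.  41.  28.5]
 [-3.3 -1.2 39.5 29.5]
 [-2.8 -2.5 39.  26.5]]
0.9213981633974483 [ 0.25  0.41  1.96 -0.    0.77 -0.02]
2.492194490192345 None
-0.6493981633974483 None
```

Plug heights match (81, 62, up to 98 and 49 mm), so main goes first, then sw2, then sw1. I'll use a strip offset of dx −1.5 and dy −4.5 mm, and tap the main switch with force feedback.

```bash
cat >tap.py <<'E'
from h import *
from cell import r,optics
pose0=(.513,.025,.272);OFF=(-.0015,-.0045)
a=np.pi/4+.136;ROT=[np.cos(a),np.sin(a),0,0]
def at(x,y,tip): return w(pose0,x+OFF[0],y+OFF[1],tip+r.finger_overhang)
def tap(y,level=.0488):
    r.move_to(at(-.03,y,.10),ROT);r.move_linear(at(-.03,y,.064),vel=.08);r.sleep(.2)
    f0=r.current_contact_force()[2];z=.064;log=[];pk=0
    while z>level:
        z-=.0007;r.move_linear(at(-.03,y,z),vel=.02)
        f=r.current_contact_force()[2]-f0;pk=max(pk,f)
        log.append((round((r.current_tool_pos()[2]-r.finger_overhang)*1e3,1),round(float(f),1)))
        if f>6:break
    print(log);r.move_linear(at(-.03,y,.10),vel=.15);print("t",r.current_t())
E
python3 - <<'E'
from tap import *
r.set_gripper(0.0)
tap(.156)
d=optics.get_image("side");np.savez("side1.npz",**d)
im=rect(d,pose0,.049)
cv2.imwrite("pics/side1.png",np.vstack([rect(load("side0.npz"),pose0,.049)[60:],im[60:]]))
E
```

```text
[(np.float64(63.4), 0.0), (np.float64(62.5), -1.1), (np.float64(61.8), 0.4), (np.float64(61.1), 0.2), (np.float64(60.5), -0.5), (np.float64(59.8), 1.5), (np.float64(59.1), -0.8), (np.float64(58.4), -0.2), (np.float64(57.7), 1.3), (np.float64(57.0), -0.6), (np.float64(56.3), 0.1), (np.float64(55.7), 0.9), (np.float64(54.9), 2.7), (np.float64(54.1), 1.2), (np.float64(53.4), -0.5), (np.float64(52.7), 1.4), (np.float64(52.0), 0.7), (np.float64(51.3), 0.3), (np.float64(50.7), 0.3), (np.float64(50.1), 2.6), (np.float64(49.6), 6.5)]
t 8.925
```

View pics/side1.png

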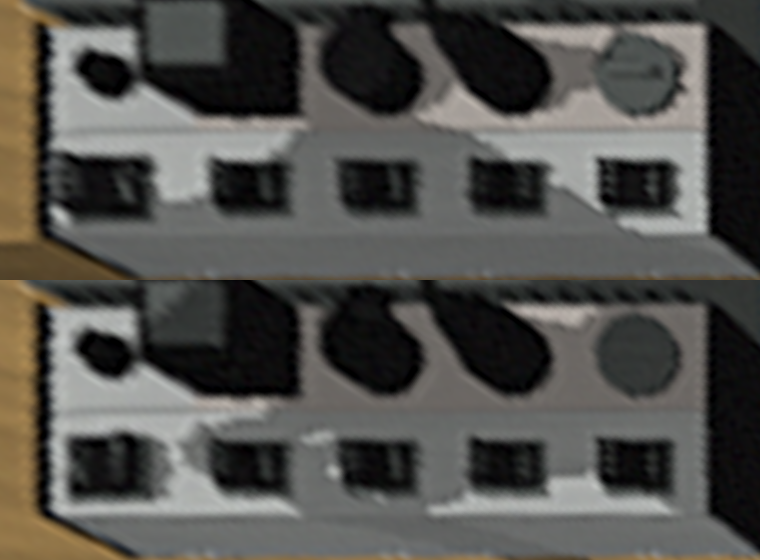

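The main rocker snapped over: resistance at 55 mm, release, then the seal at 50 mm. Its left edge in the picture moved from column 52 to 70 and the other rockers are unchanged. Next is sw2.

```bash
python3 - <<'E'
from tap import *
tap(.002+.015)
E
```

```text
[(np.float64(63.4), -0.1), (np.float64(62.6), 0.3), (np.float64(61.8), 0.6), (np.float64(61.2), 0.3), (np.float64(60.5), -0.2), (np.float64(59.7), 0.7), (np.float64(59.1), 0.3), (np.float64(58.4), -0.3), (np.float64(57.6), 0.7), (np.float64(57.0), -0.2), (np.float64(56.2), 0.7), (np.float64(55.5), 1.1), (np.float64(54.9), 1.6), (np.float64(54.3), 3.4), (np.float64(53.4), 1.5), (np.float64(52.7), 0.6), (np.float64(52.0), 0.1), (np.float64(51.4), 0.9), (np.float64(50.7), 0.5), (np.float64(50.1), 2.8), (np.float64(49.6), 7.5)]
t 16.1333
```

The force curve shows the same snap pattern. Next is sw1, then I'll back off and check.

```bash
python3 - <<'E'
from tap import *
tap(.066+.015)
r.move_linear(at(-.06,.09,.22),vel=.2)
r.move_to([.24,.495,.253],ROT) if r.inverse_kinematics([.24,.495,.253],ROT) is not None else None
print(r.current_t(),r.current_tool_pos())
d=optics.get_image("side")
cv2.imwrite("pics/side2.png",np.vstack([rect(load("side0.npz"),pose0,.049)[60:],rect(d,pose0,.049)[60:]]))
E
```

```text
[(np.float64(63.4), -0.5), (np.float64(62.6), 0.5), (np.float64(61.9), -0.1), (np.float64(61.1), -1.0), (np.float64(60.5), -1.0), (np.float64(59.8), -0.1), (np.float64(59.1), -1.1), (np.float64(58.4), 0.5), (np.float64(57.7), -0.6), (np.float64(56.9), 1.1), (np.float64(56.3), 0.5), (np.float64(55.5), 0.1), (np.float64(54.9), -0.8), (np.float64(54.3), 1.7), (np.float64(53.4), 1.8), (np.float64(52.7), -0.6), (np.float64(52.0), 0.6), (np.float64(51.3), -0.2), (np.float64(50.6), -0.9), (np.float64(50.1), 1.7), (np.float64(49.5), 6.7)]
t 23.0417
25.45 [0.2407233  0.4944581  0.25287005]
```

View pics/side2.png

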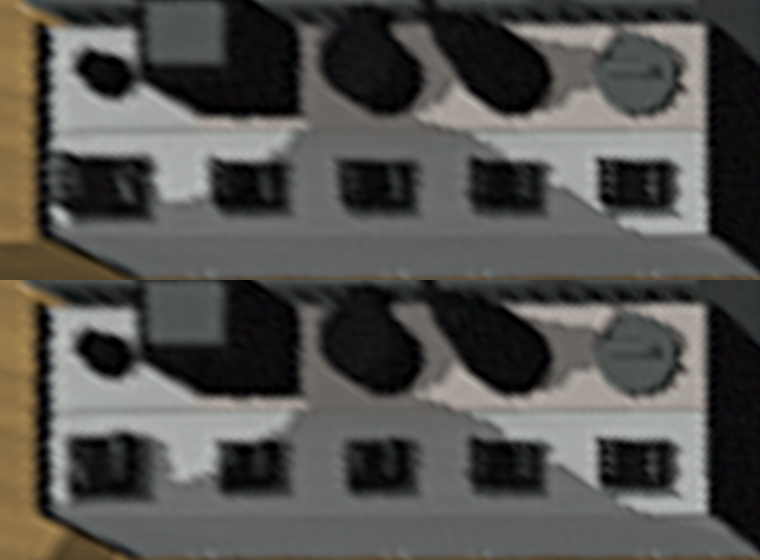

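The left edges of the main rocker, sw1 (208→220) and sw2 (337→348) have moved. sw3, sw4 and all the plugs are unchanged, so I'm handing in.

```bash
python3 -c "
from cell import r
r.hand_in();print(r.current_t())"
```

```text
the job is handed in; nothing more can be done
the job is handed in; nothing more can be done
```

I switched on the main switch, then sw2 (flat right-angle plug), then sw1 (block adapter), and handed the job in. The last clock reading was 25.45 s, against the 38 s limit.

- **Forces:** each tap showed the rocker resist, snap over and then meet its seal at about 50 mm. The highest force I read was about 7.5 N. The sw1 snap was faint, with about 1.8 N at most and close to the sensor noise.
- **Final picture:** the side view shows the main switch, sw1 and sw2 tipped. sw3, sw4 and all the plugs look unchanged, and the arm is back clear of the strip.
- **Not checked:** the final picture was cropped to the strip, so I did not look at the reel and cutters again. The arm did not come down near either of them.
- **Disagreement:** the top and side cameras differed by about 5 mm along the strip when locating the rockers. I aimed near the middle of the two, and all three taps landed.

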